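# Close the clamshell test jig, pin it and hold it shut

### The job

Swing the open metal lid of the black test jig down onto its base, then take the long steel locating pin out of the aluminium rest and push it straight down through the hole in the lid into the hole in the base until its collar sits on the lid. Springs under the lid lift it again, so push the pin down until the lid is fully shut, and finish while still holding the pin pressed down with the gripper so that the lid stays shut. Leave the short fat plug in the rest and do not disturb the other things on the bench.

Things in the scene. Friction and masses are not known exactly. Their poses are not given: they have to be found in the camera images.
- jig: black plastic base of the test jig, fixed to the bench, 130 (x) x 160 (y) x 50 mm high, a green circuit board on top; origin at the centre of its underside, z up. Its lid is hinged along the +y side and the pin hole is near the -y side (jig's own axes).
- jig_hinge (a point): point on the lid's hinge axis, midway along it, 52 mm above the bench, 70 mm towards +y from the jig's centre; the axis runs along the jig's x and lies in the lid's underside plane. At lid angle a the free edge points from here towards (-cos a) y, (+sin a) z of the jig; the outer face looks along (sin a) y, (cos a) z
- lid (a joint): opening angle of the lid, rad: 0 level and fully shut (hard stop), 1.7 most open, starts 0.9 to 1.4. Stiff hinge (0.25 N m friction, lid 0.25 kg): it stays where left and can be pushed on its outer face. Below 0.12 it presses on two brass spring plungers on the base (9 N m/rad in all): shut and let go it rises to about 0.07; pressing it shut at the hole takes about 10 N, keeping it shut 6 N or more.
- jig_hole (a point): centre of the mouth of the round hole in the base, 13 mm diameter, vertical, through the whole 50 mm; 50 mm above the bench, 55 mm towards -y from the jig's centre
- lid_hole (a point): centre of the lid's 13 mm hole at its outer (upper) face, z along that face's normal; 64 mm above the bench when shut, right over jig_hole. The lid is an aluminium frame 130 mm wide (x), 12 mm thick, with an open window near the hinge; its solid front strip lies 100 to 150 mm from the hinge axis, full width, this hole in its middle 125 mm from the axis
- pin: steel locating pin, 90 g, upright: shank 10 mm diameter, 45 mm long, chamfered foot; collar 26 mm diameter, 5 mm thick; round grip knob 20 mm diameter, 35 mm high on top. Origin at the centre of its foot, z up along the pin. It stands in a hole of the rest, collar on the rest's top (foot 10 mm above the bench). Seated in the shut jig its foot is 19 mm above the bench.
- pin_collar (a point): centre of the underside of the pin's collar, 45 mm above the foot
- rest: aluminium block, fixed, 70 (x) x 160 (y) x 55 mm high, origin at the centre of its underside; two 13 mm holes 45 mm either side of its centre along its y hold the pin and the plug, which may be either way round
- plug: short fat steel plug in the other hole of the rest: 30 mm diameter head only 12 mm high; origin at the foot of its 10 x 25 mm shank, 25 mm below the head (foot 30 mm above the bench). Bystander, not to be moved.
- driver: screwdriver with orange handle lying on the bench between jig and rest, about 0.2 m long; bystander
- module: small green circuit module lying flat, 70 x 30 x 8 mm; bystander
- spool: small yellow spool of solder standing on its flange, 44 mm diameter, 30 mm high; bystander
- partsbox: clear plastic open box, 110 x 85 x 45 mm; bystander
Things that resemble listed ones, but are neither listed nor needed, are in the scene too. Leave any orange or purple look-alike of the pin alone.

How it is judged:
By the outcome, as a careful person would: the job done as asked, in the order asked, and still so for the second after the job is handed in, while the arm keeps its last pose, push and grip.
It also fails if it takes over 58 s, if anything falls off the work surface, if the arm or the gripper's body presses on something with over 40 N, if the wrist force passes 120 N, or if a joint passes its speed limit or range.

### The arm

A 6-joint arm with a two-finger parallel gripper is mounted at the origin on the work surface. World frame = base frame: x ahead of the robot, y to its left, z up, the work surface at z = 0. Lengths are in mm, angles in rad, forces in N, time in s.
With the tool pointing down it reaches from about 300 to 750 mm from the base axis. Payload 8.5 kg.
Tool frame: the origin (TCP) lies at the very end of the fingers, on their centre line; the grasp point (between the pads) lies 19 mm behind it (grip_depth is the distance from the TCP to the grasp point, in mm); z points along the fingers, y is the direction in which the jaws open and shut (so a half turn about z gives the same grasp; the last joint's range is limited). The gripper opens to 88 mm and grips with 3 to 60 N. Pads are 18 mm wide; open, the fingers measure 123 mm over their backs; the gripper's body (75 mm by 187 mm) begins 45 mm behind the grasp point.
Start: joints at [1.13, 0.381, 1.297, -0, 1.464, -0.215], TCP at [123.13, 536.022, 238.748] pointing down, gripper open.
Joint ranges: [-3.11, 3.11], [-0.89, 2.33], [0.22, 2.48], [-1.42, 4.56], [0.17, 2.85], [-2.88, 2.88]. Speed limits (rad/s): [2.39, 2.39, 3.14, 3.14, 3.14, 3.14].

### API

Orientations are given as a unit quaternion [w, x, y, z].
In Python, from cell import * gives the robot as it stands.
- The arm moves only by the shell command python3 -m pendant 'ROWS'. ROWS is JSON, a list of rows, each a list of 7 numbers: the shift along the tool's x, y, z scaled (see below), then the turn, a rotation vector about the tool's x, y, z scaled (see below), then the opening, from 0 (shut) to 1 (fully open). In form: [[x, y, z, wx, wy, wz, grip], ...]. A call has exactly 5 rows; each row is the pose to reach, as a shift and turn from the pose commanded when the call began, along the tool's axes at that moment, turning the shorter way round; what a row does not reach only later rows make up. The controller multiplies each number of a shift by 200 mm and each number of a turn by 180 degrees. A row lasts 1/10 s, in which the tool goes at most 50 mm and 8.59 degrees, less where a joint would pass 70% of its speed; a pose out of reach is approached as far as the arm can. A call with a number of a shift or a turn outside -1 to 1 is refused whole. A call with a gripper value outside its range is refused whole. The fingers move at their own pace and stop on an object; the grip force is fixed at half the most. Time passes only in rows, so rows that repeat a pose let the fingers close, or fill a call up. It gives the time, the measured TCP pose, the force and the opening at its end, in the units of the state.
- get_state(): the state, without advancing time (a new reading comes with each control period).
- get_image(name): name is "side" or "top" or "wrist"; returns (picture, depth): 400x640x3 uint8, red, green, blue; 400x640 float32, mm along the optical axis (not along the pixel's ray), 0 where there is no reading.
- get_calibration(name): a dict with "camera_matrix" (3x3 intrinsics, pixels), "position" and "rotation" of the camera in the world; the wrist camera has in their place "mount" (4x4, takes a point from camera to tool coordinates, whose origin is the TCP and whose axes are the flange's). Camera axes: x right, y down, z forward; pixel columns grow to the right and rows downward; lengths in mm; the calibration is good to about 2 mm. A picture is of the moment at which its call begins: read the wrist's pose just before it. get_calibration takes no time and is no camera call.
- hand_in(): hands the job in, once; it reports no verdict.
The state is a dict: "clock": time; "joints": joint angles; "joint_velocities": joint speeds; "tau": joint torques, N m; "ee_pos": TCP position; "ee_rot": TCP orientation; "ft_force": force on the tool from outside, world axes, zero at the start; "moment": the same for the moment, N m; "opening": finger opening in mm.
Only numpy, scipy, OpenCV 4.12 (cv2) and the standard library are available. Lean on these libraries where they do the work, as an engineer would, in place of code of your own. Each camera call takes 0.05 s, during which the arm holds its last target.

## Working session

There is one attempt and no reset: what is moved stays moved. The work goes in short steps, Python scripts to look and compute and a shell command to move; the robot and the scene stay as the last step left them, time stands still between calls to the robot, and variables do not carry over. Pictures are saved under pics/ and viewed, and the job is handed in when it is done.

```bash
ls; mkdir -p pics; python3 - <<'E'
from cell import *
import cv2,numpy as np
s=get_state();print({k:np.round(v,3).tolist() for k,v in s.items()})
for n in("top","side","wrist"):
    p,d=get_image(n);cv2.imwrite(f"pics/{n}0.png",p[:,:,::-1]);np.savez(f"{n}0.npz",p=p,d=d)
    c=get_calibration(n);print(n,{k:np.round(v,3).tolist() for k,v in c.items()})
E
```

```text
pics
{'clock': 0.0, 'joints': [1.13, 0.381, 1.298, 0.0, 1.464, -0.215], 'joint_velocities': [-0.001, 0.0, -0.001, 0.001, -0.002, -0.0], 'tau': [0.001, -43.794, -22.455, 0.071, 0.035, -0.0], 'ee_pos': [123.012, 535.798, 238.151], 'ee_rot': [-0.0, 0.113, 0.994, -0.001], 'ft_force': [-0.06, 0.798, -0.881], 'moment': [-0.003, -0.038, -0.009], 'opening': 88.421}
top {'camera_matrix': [[381.742, 0.0, 318.729], [0.0, 381.742, 197.737], [0.0, 0.0, 1.0]], 'position': [441.078, 34.331, 931.416], 'rotation': [-0.063, 0.705, -0.704, 0.066]}
side {'camera_matrix': [[436.273, 0.0, 321.501], [0.0, 436.273, 198.749], [0.0, 0.0, 1.0]], 'position': [232.045, -537.485, 681.597], 'rotation': [-0.386, 0.876, -0.265, 0.113]}
wrist {'camera_matrix': [[311.781, 0.0, 320.723], [0.0, 311.781, 199.405], [0.0, 0.0, 1.0]], 'mount': [[0.0, -0.954, -0.301, 77.536], [1.0, 0.0, 0.0, -0.447], [-0.0, -0.301, 0.954, -146.194], [0.0, 0.0, 0.0, 1.0]]}
```

View pics/top0.png

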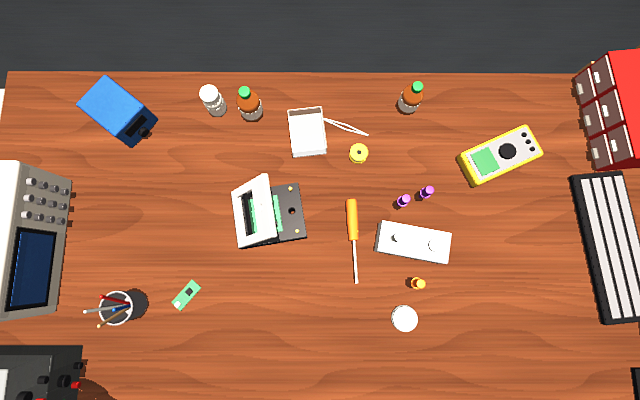

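View pics/side0.png

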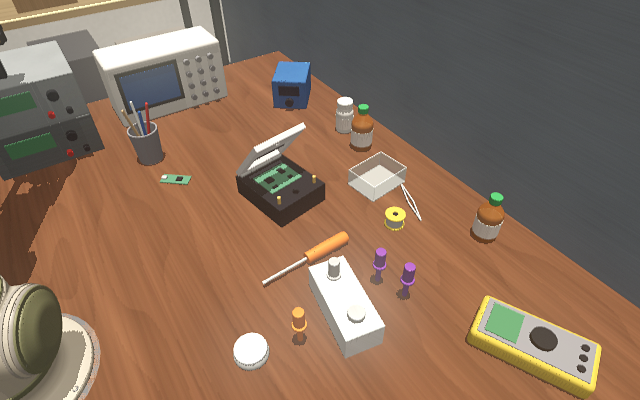

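View pics/wrist0.png

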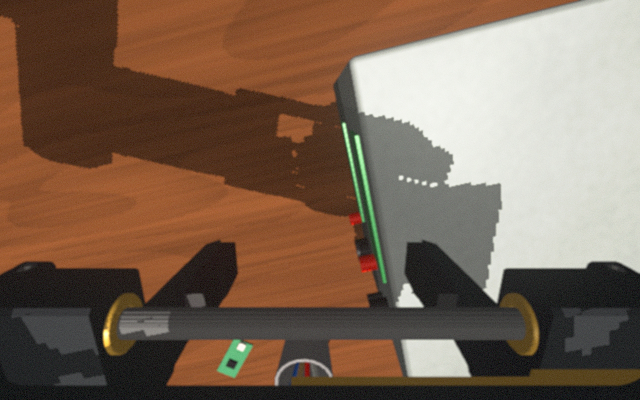

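The top picture shows the jig at about (270,215), lid hinged on its left and the base hole at (292,211). Candidates for the pin: steel knob in the rest at (395,238), steel flat head in the rest at (432,245) (this is the plug), purple look-alikes at (403,201) and (427,192), and an orange one at (418,283). In the side view, the tall narrow steel knob is at (334,268) and the flat plug at (357,313). I choose the one at (395,238) and check it in close crops.

```bash
cat > h.py <<'E'
import numpy as np,cv2
from scipy.spatial.transform import Rotation as R
from cell import *
def q(w): return R.from_quat([w[1],w[2],w[3],w[0]])
def cloud(n,d,c,st=None):
    K=np.array(c["camera_matrix"]);v,u=np.mgrid[0:400,0:640]
    P=np.stack([(u-K[0,2])/K[0,0]*d,(v-K[1,2])/K[1,1]*d,d],-1)
    if n=="wrist":
        M=np.array(c["mount"]);P=P@M[:3,:3].T+M[:3,3]
        return q(st["ee_rot"]).apply(P.reshape(-1,3)).reshape(P.shape)+np.array(st["ee_pos"])
    return q(c["rotation"]).apply(P.reshape(-1,3)).reshape(P.shape)+np.array(c["position"])
def proj(n,c,X):
    K=np.array(c["camera_matrix"]);p=q(c["rotation"]).inv().apply(np.atleast_2d(X)-np.array(c["position"]))
    p=p@K.T;return p[:,:2]/p[:,2:]
E
python3 - <<'E'
from h import *
out=[]
for n,(x0,y0,w,h) in {"top":(225,165,110,90),"side":(230,110,110,120)}.items():
    z=np.load(n+"0.npz");P=cloud(n,z["d"],get_calibration(n));np.save(n+"P.npy",P)
    out.append(z["p"][y0:y0+h,x0:x0+w])
a=np.load("top0.npz")["p"];b=np.load("side0.npz")["p"]
f=lambda im,x,y,w,h:cv2.resize(im[y:y+h,x:x+w],(400,300),interpolation=cv2.INTER_CUBIC)
im=np.vstack([np.hstack([f(a,225,165,100,75+15),f(a,365,200,100,75)]),np.hstack([f(b,230,115,120,110),f(b,290,235,120,110)])])
cv2.imwrite("pics/crop.png",im[:,:,::-1])
P=np.load("topP.npy");S=np.load("sideP.npy")
for n,Q,l in(("top",P,[(395,236),(432,243),(292,211),(410,228),(355,230),(255,185)]),("side",S,[(334,262),(357,313),(345,290),(275,145)])):
    for u,v in l: print(n,u,v,Q[v,u].round(1))
# rest top
for n,Q in(("top",P),("side",S)):
    m=(abs(Q[...,2]-55)<4)&(Q[...,1]<-80)&(Q[...,1]>-330)&(Q[...,0]>300)&(Q[...,0]<480)
    p=Q[m][:,:2].astype(np.float32);print(n,"rest",cv2.minAreaRect(p),np.median(Q[m][:,2]),m.sum())
    m=(abs(Q[...,2]-50)<4)&(Q[...,1]<250)&(Q[...,1]>20)&(Q[...,0]>300)&(Q[...,0]<500)
    p=Q[m][:,:2].astype(np.float32);print(n,"jig",cv2.minAreaRect(p),cv2.boxPoints(cv2.minAreaRect(p)).round(),m.sum())
    m=(Q[...,2]>75)&(Q[...,1]<300)&(Q[...,1]>20)&(Q[...,0]>300)&(Q[...,0]<500)
    p=Q[m];print(n,"lid",len(p),p.min(0),p.max(0)); c=p.mean(0);print(c,np.linalg.svd(p-c)[2][2])
    m=(Q[...,2]>78)&(Q[...,1]<-80)&(Q[...,1]>-330)&(Q[...,0]>330)&(Q[...,0]<480)
    p=Q[m];print(n,"knob",len(p),p.min(0),p.max(0),np.median(p[p[:,2]>92],0))
E
```

```text
top 395 236 [ 511.2 -137.5   92.9]
top 432 243 [ 497.7 -225.9   66.9]
top 292 211 [5.80e+02 9.53e+01 5.00e-01]
top 410 228 [ 532.7 -180.3   56.1]
top 355 230 [531.  -56.7  24.6]
top 255 185 [611.9 163.2 152.9]
side 334 262 [ 510.8 -147.7   94.8]
side 357 313 [ 494.8 -236.7   67.1]
side 345 290 [ 510.4 -182.5   54.7]
side 275 145 [560.  140.1 150.3]
top rest ((440.261474609375, -198.45913696289062), (75.74800109863281, 135.24093627929688), 0.08123286068439484) 55.31412856901056 365
top jig ((493.7154541015625, 184.1214141845703), (9.128812789916992, 65.99853515625), 0.37670814990997314) [[489. 217.]
 [489. 151.]
 [498. 151.]
 [498. 217.]] 39
top lid 1068 [441.07848141  34.33129068  75.39789254] [499.95411781 205.27974252 931.41552937]
[445.07110725  44.79145091 871.82697684] [-0.97589669 -0.19424329 -0.09947456]
top knob 72 [ 401.6415047  -199.24535169   78.81090197] [ 418.650676   -180.1304814    88.58852975] [nan nan nan]
side rest ((472.6823425292969, -202.21974182128906), (103.50321197509766, 108.75570678710938), 38.06071472167969) 54.93410637890338 675
side jig ((497.657470703125, 181.85540771484375), (9.50737476348877, 68.56657409667969), 7.951807498931885) [[488. 215.]
 [498. 147.]
 [507. 149.]
 [498. 216.]] 63
side lid 90 [490.70447274 142.41748177  75.84409735] [499.68355106 200.47797365 140.76556951]
[496.06011885 172.27276232 104.82635809] [-0.977247   -0.20821997 -0.04040717]
side knob 130 [ 401.34261423 -201.00036213   78.09945251] [ 420.47331363 -180.86180937   87.41646555] [nan nan nan]
  return _methods._mean(a, axis=axis, dtype=dtype,
  ret = um.true_divide(
```

View pics/crop.png

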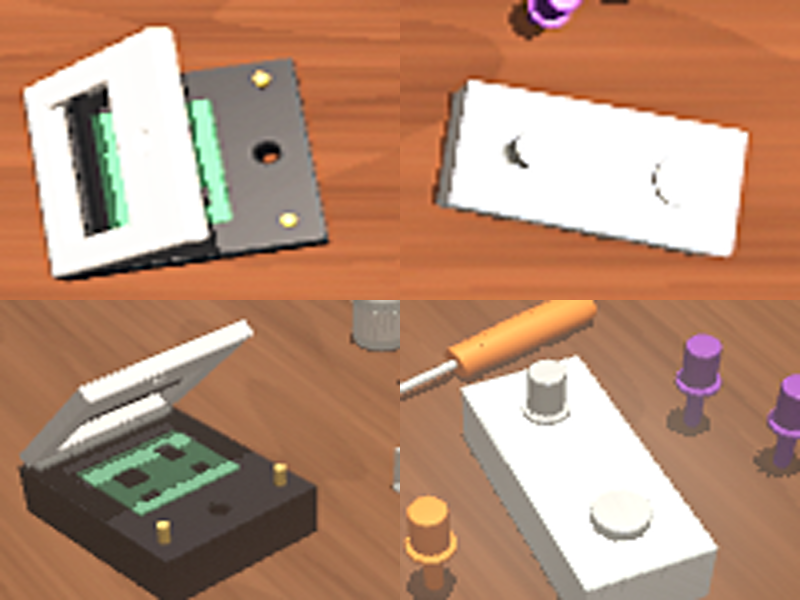

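The crops confirm it: the tall narrow steel knob with a collar, at the rest's end nearest the jig, is the pin, and the flat disc is the plug. Now I fit the poses with proper windows.

```bash
python3 - <<'E'
from h import *
from scipy.optimize import least_squares
P=np.load("topP.npy");S=np.load("sideP.npy")
for n,Q in(("top",P),("side",S)):
    x,y,z=Q[...,0],Q[...,1],Q[...,2]
    def rep(name,m):
        p=Q[m][:,:2].astype(np.float32);r=cv2.minAreaRect(p);print(n,name,np.round(r[0],1),np.round(r[1],1),round(r[2],2),m.sum(),cv2.boxPoints(r).round(1).tolist(),np.median(Q[m][:,2]).round(1))
    rep("rest",(abs(z-55)<4)&(y<-70)&(y>-300)&(x>430)&(x<600))
    rep("jig",(abs(z-50)<3)&(y<240)&(y>40)&(x>430)&(x<640))
    m=(z>70)&(y<260)&(y>40)&(x>430)&(x<660)&(z<250);p=Q[m]
    print("lid pts",len(p),p.min(0).round(),p.max(0).round())
    best=None;rng=np.random.default_rng(0)
    for _ in range(400):
        a=p[rng.choice(len(p),3,0)];nn=np.cross(a[1]-a[0],a[2]-a[0]);nn/=np.linalg.norm(nn)+1e-9
        i=abs((p-a[0])@nn)<2
        if best is None or i.sum()>best.sum():best=i
    pp=p[best];c=pp.mean(0);nn=np.linalg.svd(pp-c,full_matrices=False)[2][2];nn*=np.sign(nn[2]);print("plane",len(pp),c.round(1),nn.round(3),"tilt",np.arccos(nn[2]))
    m=(z>68)&(y<-70)&(y>-300)&(x>430)&(x<600);p=Q[m];t=p[p[:,2]>90];print("knob",len(p),p.max(0).round(1),"top",len(t),t.mean(0).round(1),t.min(0).round(1),t.max(0).round(1))
    m=(z>62)&(z<70)&(y<-190)&(y>-300)&(x>430)&(x<600);p=Q[m];print("plug",len(p),p.mean(0).round(1))
    print("driver etc max z", )
    m=(z>6)&(y<20)&(y>-90)&(x>400)&(x<640);p=Q[m];print(p.min(0).round(),p.max(0).round())
E
```

```text
top rest [ 528.6 -193.4] [161.3 123.1] 79.39 1886 [[453.29998779296875, -261.3999938964844], [574.2999877929688, -284.0], [604.0, -125.5], [483.0, -102.9000015258789]] 55.4
top jig [565.3 148.2] [130.7 160.1] 9.79 1783 [[487.29998779296875, 216.0], [514.5, 58.20000076293945], [643.2999877929688, 80.5], [616.0999755859375, 238.1999969482422]] 50.6
lid pts 1983 [490. 117.  70.] [633. 229. 181.]
plane 1416 [560.7 168.  135.3] [-0.133  0.778  0.614] tilt 0.9102266112305344
knob 189 [ 599.9 -133.8   98.8] top 68 [ 510.9 -143.6   95.2] [ 502.2 -152.9   91.4] [ 519.8 -134.2   98.8]
plug 135 [ 494.4 -231.7   67. ]
driver etc max z
[410. -63.   6.] [608. -28.  30.]
side rest [ 531.4 -194.1] [162.9 127.7] 78.94 2833 [[453.20001220703125, -261.79998779296875], [578.5, -286.29998779296875], [609.7000122070312, -126.4000015258789], [484.3999938964844, -101.9000015258789]] 55.0
side jig [566.8 146.2] [133.1 162.5] 9.87 2262 [[487.20001220703125, 214.89999389648438], [515.0999755859375, 54.70000076293945], [646.2999877929688, 77.5999984741211], [618.4000244140625, 237.6999969482422]] 50.5
lid pts 1050 [491. 115.  70.] [633. 219. 179.]
plane 510 [561.2 154.  133.8] [-0.137  0.773  0.62 ] tilt 0.9023149292228615
knob 323 [ 599.9 -134.8   97.2] top 98 [ 510.9 -146.4   94.4] [ 501.8 -154.9   90.3] [ 520.7 -134.8   97.2]
plug 243 [ 494.4 -234.5   66.5]
driver etc max z
[409. -66.   6.] [611. -41.  29.]
```

```bash
cat > to.py <<'E'
import sys
from h import *
s=get_state();p=np.array(s["ee_pos"]);r=q(s["ee_rot"])
print("clock",round(s["clock"],2),"pos",p.round(1),"F",np.round(s["ft_force"],1),"open",round(s["opening"],1),"j",np.round(s["joints"],2))
a=[float(v) for v in sys.argv[1:]]
for i in range(0,len(a),3): print(a[i:i+3],(r.inv().apply(np.array(a[i:i+3])-p)/200).round(3))
E
python3 to.py 560 182 240
```

```text
clock 0.15 pos [123.1 535.8 238.3] F [-1.   0.2  0.2] open 88.0 j [ 1.13  0.38  1.3  -0.    1.46 -0.22]
[560.0, 182.0, 240.0] [-2.525 -1.235 -0.008]
```

```bash
python3 -m pendant '[[-0.2,-0.1,-0.05,0,0,0,0],[-0.4,-0.2,-0.1,0,0,0,0],[-0.6,-0.3,-0.1,0,0,0,0],[-0.8,-0.4,-0.1,0,0,0,0],[-1,-0.5,-0.1,0,0,0,0]]'
python3 -m pendant '[[-0.2,-0.1,0,0,0,0,0],[-0.4,-0.2,0,0,0,0,0],[-0.6,-0.3,0,0,0,0,0],[-0.8,-0.4,0,0,0,0,0],[-0.9,-0.45,0,0,0,0,0]]'
python3 to.py 560 182 190
```

```text
clock: 0.65
ee_pos: [296.7, 392.4, 258.7]
ee_rot: [-0.0, 0.113, 0.994, -0.0]
ft_force: [-0.1, 1.2, 0.4]
opening: 50.6
clock: 1.15
ee_pos: [453.1, 263.5, 258.3]
ee_rot: [-0.0, 0.114, 0.993, -0.0]
ft_force: [0.0, 1.6, 0.9]
opening: 10.3
clock 1.15 pos [453.1 263.5 258.3] F [0.  1.6 0.9] open 10.3 j [ 0.3   0.32  1.33 -0.    1.49 -1.04]
[560.0, 182.0, 190.0] [-0.613 -0.275  0.341]
```

```bash
python3 -m pendant '[[-0.2,-0.09,0.1,0,0,0,0],[-0.4,-0.18,0.2,0,0,0,0],[-0.61,-0.27,0.34,0,0,0,0],[-0.61,-0.27,0.34,0,0,0,0],[-0.61,-0.27,0.34,0,0,0,0]]'
python3 - <<'E'
from h import *
s=get_state()
p,d=get_image("wrist");cv2.imwrite("pics/w1.png",p[:,:,::-1])
E
python3 to.py 561.6 172.4 152 566.8 142.3 131 570.9 118.7 101 572.9 106.9 77 573.6 102.9 65
```

```text
clock: 1.65
ee_pos: [557.8, 185.3, 189.8]
ee_rot: [-0.001, 0.113, 0.994, -0.0]
ft_force: [-1.1, -0.3, 0.6]
opening: 0.2
clock 1.7 pos [557.4 186.1 190.8] F [-0.6 -0.1  1. ] open 0.4 j [ 0.12  0.48  1.27  0.    1.39 -1.22]
[561.6, 172.4, 152.0] [-0.036 -0.062  0.194]
[566.8, 142.3, 131.0] [-0.095 -0.203  0.299]
[570.9, 118.7, 101.0] [-0.142 -0.313  0.449]
[572.9, 106.9, 77.0] [-0.165 -0.369  0.569]
[573.6, 102.9, 65.0] [-0.173 -0.387  0.629]
```

View pics/w1.png

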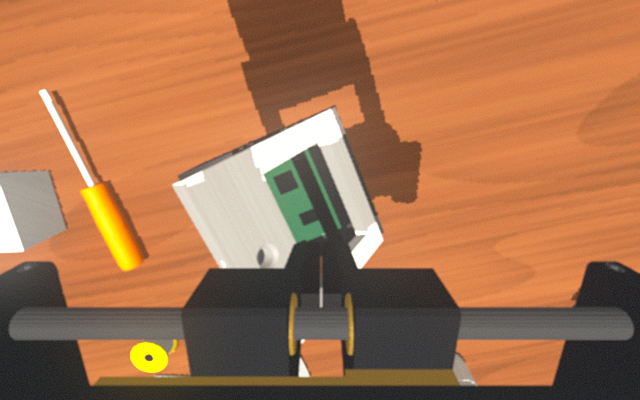

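The wrist view shows the closed fingers at about (320,245), above the outer face near the lid's window edge. The lid hole is at (265,255), with nothing in between. I'll start the push with a first contact.

```bash
python3 -m pendant '[[-0.02,-0.04,0.1,0,0,0,0],[-0.04,-0.06,0.19,0,0,0,0],[-0.06,-0.11,0.23,0,0,0,0],[-0.08,-0.16,0.265,0,0,0,0],[-0.095,-0.2,0.3,0,0,0,0]]'
python3 to.py  566.8 142.3 131 570.9 118.7 101 572.9 106.9 77 573.6 102.9 65
```

```text
clock: 2.2
ee_pos: [567.5, 142.2, 131.4]
ee_rot: [0.001, 0.112, 0.994, 0.0]
ft_force: [0.9, 0.9, 1.2]
opening: 0.6
clock 2.2 pos [567.5 142.2 131.4] F [0.9 0.9 1.2] open 0.6 j [ 0.04  0.54  1.36  0.    1.24 -1.3 ]
[566.8, 142.3, 131.0] [ 0.003 -0.     0.002]
[570.9, 118.7, 101.0] [-0.043 -0.111  0.152]
[572.9, 106.9, 77.0] [-0.065 -0.166  0.272]
[573.6, 102.9, 65.0] [-0.073 -0.185  0.332]
```

```bash
python3 -m pendant '[[-0.02,-0.06,0.07,0,0,0,0],[-0.043,-0.11,0.15,0,0,0,0],[-0.055,-0.145,0.22,0,0,0,0],[-0.065,-0.166,0.27,0,0,0,0],[-0.073,-0.185,0.3,0,0,0,0]]'
python3 -m pendant '[[0,0,0.01,0,0,0,0],[0,0,0.02,0,0,0,0],[0,0,0.03,0,0,0,0],[0,0,0.03,0,0,0,0],[0,0,0.03,0,0,0,0]]'
python3 to.py 573.6 102.9 64
```

```text
clock: 2.7
ee_pos: [573.4, 103.1, 70.7]
ee_rot: [0.0, 0.113, 0.994, 0.0]
ft_force: [-1.3, 5.1, 5.2]
opening: 0.3
clock: 3.2
ee_pos: [573.7, 102.7, 65.7]
ee_rot: [0.001, 0.112, 0.994, -0.001]
ft_force: [-1.9, -4.0, 6.7]
opening: 0.4
clock 3.2 pos [573.7 102.7  65.7] F [-1.9 -4.   6.7] open 0.4 j [-0.03  0.61  1.44 -0.    1.09 -1.37]
[573.6, 102.9, 64.0] [0.001 0.001 0.009]
```

```bash
python3 -m pendant '[[0,0,0.005,0,0,0,0],[0,0,0.01,0,0,0,0],[0,0,0.014,0,0,0,0],[0,0,0.014,0,0,0,0],[0,0,0.014,0,0,0,0]]'
python3 -m pendant '[[0,0,-0.1,0,0,0,0],[0,0,-0.2,0,0,0,0],[0,0,-0.35,0,0,0,0.5],[0.1,-0.2,-0.5,0,0,0,0.5],[0.15,-0.4,-0.5,0,0,0,0.5]]'
python3 to.py 511 -145 160
```

```text
clock: 3.7
ee_pos: [573.8, 102.5, 64.3]
ee_rot: [0.001, 0.112, 0.994, -0.001]
ft_force: [-6.0, -5.5, 17.8]
opening: 0.5
clock: 4.2
ee_pos: [526.6, 32.2, 165.2]
ee_rot: [0.003, 0.111, 0.994, -0.0]
ft_force: [0.8, -1.1, 0.2]
opening: 22.2
clock 4.2 pos [526.6  32.2 165.2] F [ 0.8 -1.1  0.2] open 22.2 j [-0.16  0.41  1.48 -0.    1.24 -1.51]
[511.0, -145.0, 160.0] [-0.119 -0.881  0.026]
```

```bash
python3 -m pendant '[[0,-0.2,-0.05,0,0,0,0.5],[0,-0.4,-0.1,0,0,0,0.5],[0,-0.6,-0.1,0,0,0,0.5],[-0.05,-0.8,-0.1,0,0,0,0.5],[-0.1,-0.88,-0.1,0,0,0,0.5]]'
python3 - <<'E'
from h import *
for n in("wrist","top","side"):
    s=get_state();p,d=get_image(n);cv2.imwrite(f"pics/{n}2.png",p[:,:,::-1]);np.savez(f"{n}2.npz",p=p,d=d,pos=s["ee_pos"],rot=s["ee_rot"])
a=cv2.imread("pics/top2.png");b=cv2.imread("pics/side2.png")
f=lambda im,x,y,w,h:cv2.resize(im[y:y+h,x:x+w],(400,300),interpolation=cv2.INTER_CUBIC)
cv2.imwrite("pics/crop2.png",np.hstack([f(a,225,165,100,75),f(b,230,135,120,90)]))
E
python3 to.py 511 -145 160
```

```text
clock: 4.7
ee_pos: [506.0, -146.7, 182.4]
ee_rot: [0.0, 0.114, 0.993, -0.0]
ft_force: [0.3, 0.1, 1.1]
opening: 44.3
clock 4.85 pos [ 506.6 -144.1  181.8] F [0.  0.4 0.4] open 44.2 j [-0.5   0.39  1.46  0.    1.29 -1.85]
[511.0, -145.0, 160.0] [-0.023  0.001  0.109]
```

View pics/wrist2.png

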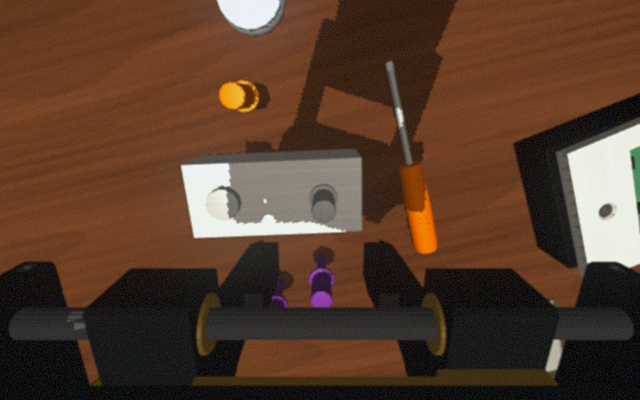

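View pics/crop2.png

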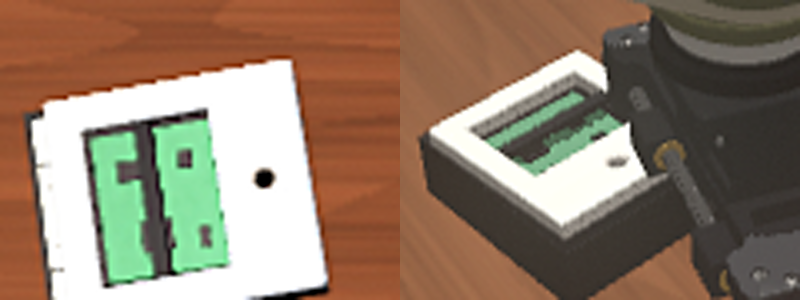

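View pics/top2.png

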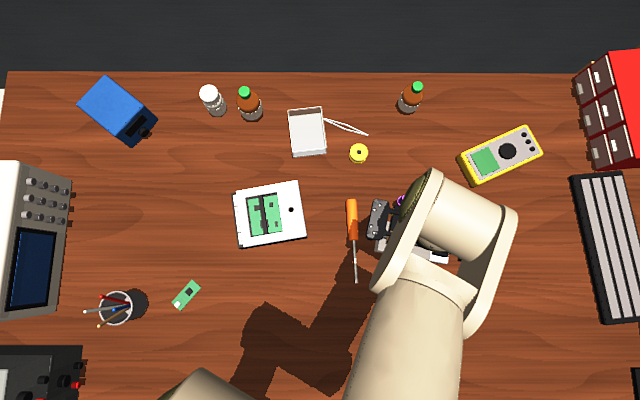

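The lid is down and about level, its hole at (291,210) in the top view. In the wrist view the pin's knob is at about (323,200) between the fingers, the plug at (222,204) and the purple look-alikes at (320,290) and (278,300). I'll measure the pin and hole from all three views.

```bash
python3 - <<'E'
from h import *
z=np.load("wrist2.npz");s=dict(ee_pos=z["pos"],ee_rot=z["rot"])
W=cloud("wrist",z["d"],get_calibration("wrist"),s)
x,y,zz=W[...,0],W[...,1],W[...,2]
v,u=np.mgrid[0:400,0:640]
box=(u>300)&(u<350)&(v>175)&(v<230)
t=W[box&(zz>91)&(zz<100)];print("knob top wrist",len(t),t.mean(0).round(1),t.min(0).round(1),t.max(0).round(1))
t=W[(u>195)&(u<250)&(v>180)&(v<225)&(zz>63)&(zz<72)];print("plug wrist",len(t),t.mean(0).round(1),t.min(0).round(1),t.max(0).round(1))
m=(abs(zz-55)<3)&(u>170)&(u<370)&(v>140)&(v<245);print("rest z",np.median(zz[m]))
# lid holes: dark blob centroid; ray hits plane z=~64..68
def hole(n,img,b,c,st=None):
    g=img.min(2);x0,y0,w,h=b
    sub=g[y0:y0+h,x0:x0+w].astype(float);bright=np.percentile(sub,80)
    wt=np.clip(bright*0.85-sub,0,None);vv,uu=np.mgrid[y0:y0+h,x0:x0+w]
    cu,cv=(wt*uu).sum()/wt.sum(),(wt*vv).sum()/wt.sum()
    K=np.array(c["camera_matrix"]);d=np.array([(cu-K[0,2])/K[0,0],(cv-K[1,2])/K[1,1],1])
    if n=="wrist":
        M=np.array(c["mount"]);o=q(st["ee_rot"]).apply(M[:3,3])+st["ee_pos"];d=q(st["ee_rot"]).apply(M[:3,:3]@d)
    else: o=np.array(c["position"]);d=q(c["rotation"]).apply(d)
    for Z in(64,72): print(n,"hole px",round(cu,1),round(cv,1),Z,(o+d*(Z-o[2])/d[2]).round(1))
hole("wrist",z["p"],(592,200,26,22),get_calibration("wrist"),s)
T=np.load("top2.npz");hole("top",T["p"],(284,203,14,13),get_calibration("top"))
S=np.load("side2.npz");Sg=S["p"]
P=cloud("top",T["d"],get_calibration("top"));X=P[...,2]
m=(X>58)&(X<85)&(P[...,1]>60)&(P[...,1]<240)&(P[...,0]>470)&(P[...,0]<650)
pp=P[m];c=pp.mean(0);nn=np.linalg.svd(pp-c,full_matrices=False)[2][2];nn*=np.sign(nn[2]);print("lid plane",len(pp),nn.round(3),c.round(1),cv2.minAreaRect(pp[:,:2].astype(np.float32)))
E
```

```text
knob top wrist 465 [ 511.6 -146.6   95. ] [ 502.4 -156.6   91.2] [ 522.1 -137.    96.8]
plug wrist 851 [ 495.1 -234.2   67. ] [ 481.1 -249.4   63.1] [ 510.  -220.2   70. ]
rest z 55.2548132829034
wrist hole px 605.5 210.5 64 [579.9  98.6  64. ]
wrist hole px 605.5 210.5 72 [575.4  91.7  72. ]
top hole px 290.6 209.2 64 [574.8  94.4  64. ]
top hole px 290.6 209.2 72 [573.5  93.8  72. ]
lid plane 2569 [-0.013  0.076  0.997] [566.1 137.1  69.7] ((565.9463500976562, 145.60122680664062), (130.8253936767578, 154.09449768066406), 9.67487907409668)
```

```bash
python3 to.py 511.6 -146.2 100 511.6 -146.2 62
```

```text
clock 4.85 pos [ 506.6 -144.1  181.8] F [0.  0.4 0.4] open 44.2 j [-0.5   0.39  1.46  0.    1.29 -1.85]
[511.6, -146.2, 100.0] [-0.027 -0.005  0.409]
[511.6, -146.2, 62.0] [-0.027 -0.005  0.599]
```

```bash
python3 -m pendant '[[-0.02,-0.005,0.1,0,0,0,0.5],[-0.027,-0.005,0.25,0,0,0,0.5],[-0.027,-0.005,0.4,0,0,0,0.5],[-0.027,-0.005,0.41,0,0,0,0.5],[-0.027,-0.005,0.41,0,0,0,0.5]]'
python3 to.py 511.6 -146.2 62
```

```text
clock: 5.35
ee_pos: [511.5, -145.0, 100.3]
ee_rot: [-0.0, 0.112, 0.994, 0.0]
ft_force: [0.5, -0.5, -0.2]
opening: 43.7
clock 5.35 pos [ 511.5 -145.   100.3] F [ 0.5 -0.5 -0.2] open 43.7 j [-0.5   0.49  1.55  0.    1.09 -1.85]
[511.6, -146.2, 62.0] [-0.002 -0.006  0.192]
```

```bash
python3 -m pendant '[[0,-0.005,0.06,0,0,0,0.5],[0,-0.005,0.13,0,0,0,0.5],[0,-0.005,0.19,0,0,0,0.5],[0,-0.005,0.19,0,0,0,0.3],[0,-0.005,0.19,0,0,0,0]]'
python3 -m pendant '[[0,0,0,0,0,0,0],[0,0,0,0,0,0,0],[0,0,0,0,0,0,0],[0,0,0,0,0,0,0],[0,0,0,0,0,0,0]]'
python3 to.py
```

```text
clock: 5.85
ee_pos: [511.2, -147.2, 62.2]
ee_rot: [0.0, 0.113, 0.994, -0.0]
ft_force: [0.5, -0.2, -0.1]
opening: 30.4
clock: 6.35
ee_pos: [511.4, -147.3, 62.5]
ee_rot: [0.001, 0.113, 0.994, -0.0]
ft_force: [-0.0, 0.2, 5.4]
opening: 19.0
clock 6.35 pos [ 511.4 -147.3   62.5] F [-0.   0.2  5.4] open 19.0 j [-0.5   0.55  1.6   0.    1.   -1.85]
```

```bash
python3 -m pendant '[[0,0,-0.05,0,0,0,0],[0,0,-0.15,0,0,0,0],[0,0,-0.3,0,0,0,0],[0,0,-0.45,0,0,0,0],[0,0,-0.55,0,0,0,0]]'
python3 to.py 574 50 170
```

```text
clock: 6.85
ee_pos: [511.1, -147.3, 174.4]
ee_rot: [0.001, 0.113, 0.994, -0.0]
ft_force: [0.9, -0.1, -0.6]
opening: 18.9
clock 6.85 pos [ 511.1 -147.3  174.4] F [ 0.9 -0.1 -0.6] open 18.9 j [-0.5   0.41  1.46 -0.    1.28 -1.85]
[574.0, 50.0, 170.0] [-0.086  1.032  0.021]
```

```bash
python3 -m pendant '[[0,0.2,0,0,0,0,0],[-0.02,0.4,0,0,0,0,0],[-0.05,0.6,0,0,0,0,0],[-0.07,0.8,0,0,0,0,0],[-0.08,1,0,0,0,0,0]]'
python3 -m pendant '[[0,0,0,0,0,0,0],[0,0,0,0,0,0,0],[0,0,0,0,0,0,0],[0,0,0,0,0,0,0],[0,0,0,0,0,0,0]]'
python3 - <<'E'
from h import *
for n in("wrist","side"):
    s=get_state();p,d=get_image(n);cv2.imwrite(f"pics/{n}3.png",p[:,:,::-1]);np.savez(f"{n}3.npz",p=p,d=d,pos=s["ee_pos"],rot=s["ee_rot"])
E
python3 to.py
```

```text
clock: 7.35
ee_pos: [571.6, 45.7, 172.3]
ee_rot: [-0.0, 0.113, 0.994, -0.0]
ft_force: [0.9, -0.1, -1.2]
opening: 18.9
clock: 7.85
ee_pos: [571.3, 43.2, 172.1]
ee_rot: [-0.0, 0.113, 0.994, -0.0]
ft_force: [-0.2, 1.3, -1.2]
opening: 19.2
clock 7.95 pos [571.3  43.5 172. ] F [ 0.7  0.3 -2. ] open 19.0 j [-0.13  0.48  1.34 -0.    1.32 -1.47]
```

View pics/wrist3.png

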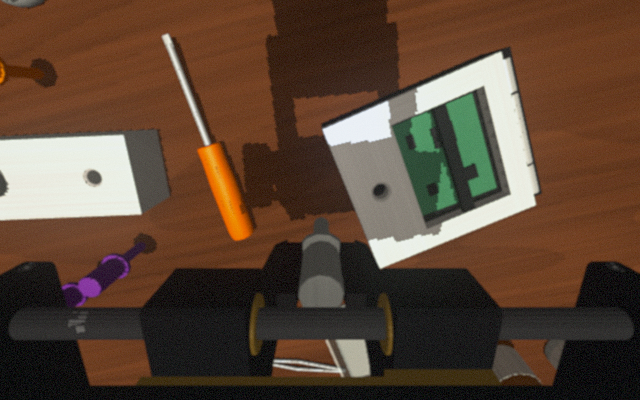

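View pics/side3.png

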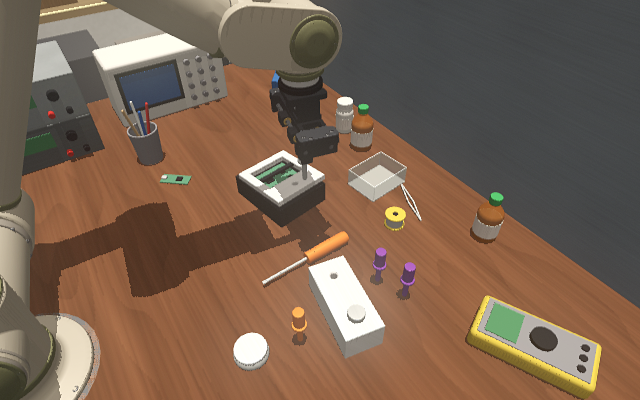

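```bash
cat > hole.py <<'E'
import sys
from h import *
f,u0,v0,w=sys.argv[1],*map(int,sys.argv[2:5])
z=np.load(f);s=dict(ee_pos=z["pos"],ee_rot=z["rot"]);c=get_calibration("wrist")
g=z["p"].max(2).astype(float);sub=g[v0-w:v0+w+1,u0-w:u0+w+1];print(sub.round().astype(int)[::2,::2])
br=np.median(sub);wt=np.clip(br*.85-sub,0,br*.4);vv,uu=np.mgrid[v0-w:v0+w+1,u0-w:u0+w+1]
cu,cv=(wt*uu).sum()/wt.sum(),(wt*vv).sum()/wt.sum()
K=np.array(c["camera_matrix"]);M=np.array(c["mount"]);r=q(s["ee_rot"])
d=r.apply(M[:3,:3]@np.array([(cu-K[0,2])/K[0,0],(cv-K[1,2])/K[1,1],1]));o=r.apply(M[:3,3])+s["ee_pos"]
W=cloud("wrist",z["d"],c,s)
ring=W[v0-14:v0+15,u0-14:u0+15].reshape(-1,3);ring=ring[ring[:,2]>60]
A=np.c_[ring[:,:2],np.ones(len(ring))];co=np.linalg.lstsq(A,ring[:,2],rcond=None)[0]
Z=73.
for _ in range(5): X=o+d*(Z-o[2])/d[2];Z=co@[X[0],X[1],1]
print("hole px",cu.round(1),cv.round(1),"world",X.round(1),"slope",co[:2].round(3),"pos",z["pos"].round(1))
E
python3 hole.py wrist3.npz 381 191 11
```

```text
[[143 138 141 138 138 136 144 144 142 145 140 141]
 [141 142 140 138 128 124 126 127 135 139 134 136]
 [137 142 139 112  76  68  65  93 114 130 141 140]
 [140 132 109  53  31  30  40  49  91 114 133 136]
 [139 123  65  36  33  28  30  43  75 105 127 136]
 [137 109  42  32  40  42  33  58  80  98 120 138]
 [140 106  42  40  38  40  42  68  75 108 119 141]
 [135 108  67  37  42  51  65  74  88 106 127 139]
 [139 124 100  79  75  78  82  81 105 115 136 137]
 [141 135 115 102  92  90  99 109 110 131 140 137]
 [139 139 129 121 115 115 117 120 132 138 138 136]
 [137 141 139 136 137 133 133 134 137 137 139 139]]
hole px 379.6 190.2 world [573.   91.1  76.7] slope [-1.076 -0.507] pos [571.3  43.2 172.1]
```

```bash
python3 - <<'E'
from h import *
z=np.load("wrist3.npz");c=get_calibration("wrist");K=np.array(c["camera_matrix"]);M=np.array(c["mount"]);r=q(z["rot"])
W=cloud("wrist",z["d"],c,dict(ee_pos=z["pos"],ee_rot=z["rot"]))
for u,v in((362,180),(362,200),(395,165),(400,215),(352,140)):print(u,v,W[v,u].round(1))
for cu,cv in((380.5,190.8),(379.6,190.2)):
    d=r.apply(M[:3,:3]@np.array([(cu-K[0,2])/K[0,0],(cv-K[1,2])/K[1,1],1]));o=r.apply(M[:3,3])+z["pos"]
    for Z in(72.5,73.6,75):print(cu,Z,(o+d*(Z-o[2])/d[2]).round(1))
# pin foot check: collar/knob, predicted
for L in(0,52.4):
    p=np.linalg.inv(M)@[0,0,L,1];p=K@p[:3];print("axis px",L,(p[:2]/p[2]).round(1))
E
python3 -c "
import cv2;a=cv2.imread('pics/wrist3.png')[165:325,260:420];cv2.imwrite('pics/w3c.png',cv2.resize(a,None,fx=3.5,fy=3.5,interpolation=cv2.INTER_CUBIC))"
```

```text
362 180 [562.1  79.   74.6]
362 200 [578.5  75.8  75. ]
395 165 [556.7 107.3  71.7]
400 215 [599.8 104.7  72. ]
352 140 [529.1  77.4  74.6]
380.5 72.5 [575.   92.2  72.5]
380.5 73.6 [574.7  92.1  73.6]
380.5 75 [574.2  91.9  75. ]
379.6 72.5 [574.4  91.6  72.5]
379.6 73.6 [574.   91.4  73.6]
379.6 75 [573.6  91.3  75. ]
axis px 0 [321.5 256.8]
axis px 52.4 [321.3 220.2]
```

View pics/w3c.png

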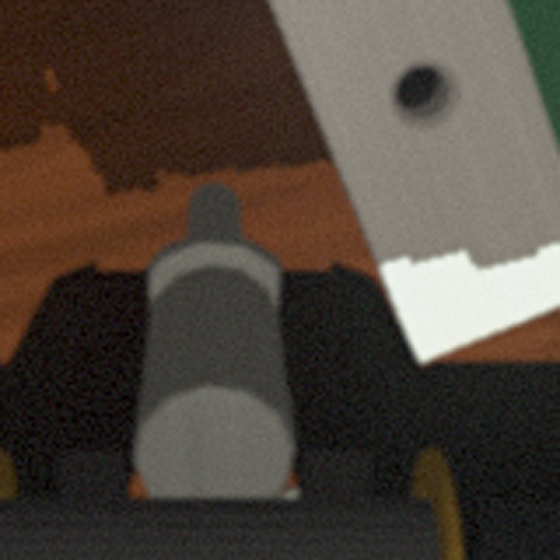

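```bash
python3 - <<'E'
from h import *
c=get_calibration("wrist");K=np.array(c["camera_matrix"]);Mi=np.linalg.inv(np.array(c["mount"]))
im=cv2.imread("pics/wrist3.png")
im=cv2.resize(im[165:325,260:420],None,fx=3.5,fy=3.5,interpolation=cv2.INTER_CUBIC)
t=np.linspace(0,2*np.pi,60)
for dx,col in((0,(0,255,0)),(-2,(0,0,255))):
  for L,rad in((52.4,4.),(51.4,5),(2.4,13),(-32.6,10)):
    p=np.c_[dx+rad*np.cos(t),rad*np.sin(t),0*t+L,0*t+1]@Mi.T
    p=p[:,:3]@K.T;p=p[:,:2]/p[:,2:]
    print(dx,L,"v",p[:,1].min().round(1),p[:,1].max().round(1),"u",p[:,0].min().round(1),p[:,0].max().round(1))
    cv2.polylines(im,[np.int32((p-[260,165]+.5)*3.5)],True,col,1)
cv2.imwrite("pics/ov.png",im)
E
```

```text
0 52.4 v 214.7 225.6 u 315.4 327.2
0 51.4 v 213.8 227.5 u 313.9 328.7
0 2.4 v 232.0 276.2 u 297.0 346.0
0 -32.6 v 272.6 313.5 u 298.0 345.4
-2 52.4 v 217.4 228.3 u 315.5 327.1
-2 51.4 v 216.6 230.2 u 314.0 328.6
-2 2.4 v 235.5 279.4 u 297.0 345.9
-2 -32.6 v 276.9 317.4 u 298.1 345.2
```

View pics/ov.png

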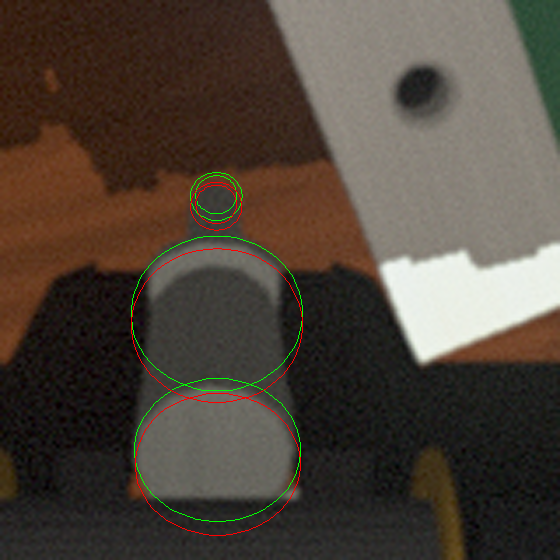

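```bash
python3 to.py 573.8 92.3 137
```

```text
clock 7.95 pos [571.3  43.5 172. ] F [ 0.7  0.3 -2. ] open 19.0 j [-0.13  0.48  1.34 -0.    1.32 -1.47]
[573.8, 92.3, 137.0] [0.043 0.24  0.175]
```

```bash
python3 -m pendant '[[0.02,0.1,0,0,0,0,0],[0.043,0.2,0,0,0,0,0],[0.043,0.24,0.1,0,0,0,0],[0.043,0.24,0.175,0,0,0,0],[0.043,0.24,0.175,0,0,0,0]]'
python3 -m pendant '[[0,0,0,0,0,0,0],[0,0,0,0,0,0,0],[0,0,0,0,0,0,0],[0,0,0,0,0,0,0],[0,0,0,0,0,0,0]]'
cat > ov.py <<'E'
import sys
from h import *
k=sys.argv[1];hx,hy,dx=map(float,sys.argv[2:5])
s=get_state();p,d=get_image("wrist");cv2.imwrite(f"pics/wrist{k}.png",p[:,:,::-1]);np.savez(f"wrist{k}.npz",p=p,d=d,pos=s["ee_pos"],rot=s["ee_rot"])
c=get_calibration("wrist");K=np.array(c["camera_matrix"]);Mi=np.linalg.inv(np.array(c["mount"]))
a=cv2.resize(p[165:265,270:370,::-1],None,fx=4,fy=4,interpolation=cv2.INTER_CUBIC);im=a.copy()
t=np.linspace(0,2*np.pi,60);r=q(s["ee_rot"])
def draw(T,col):
    P=(np.c_[T,np.ones(len(T))]@Mi.T)[:,:3]@K.T;P=P[:,:2]/P[:,2:];cv2.polylines(im,[np.int32((P-[270,165]+.5)*4)],True,col,1)
for L,rad in((52.4,4.),(51.4,5)): draw(np.c_[dx+rad*np.cos(t),rad*np.sin(t),0*t+L],(0,255,0))
W=np.c_[hx+6.5*np.cos(t),hy+6.5*np.sin(t),0*t+73.4-.076*(0.985*6.5*np.sin(t))]
draw(r.inv().apply(W-np.array(s["ee_pos"])),(0,0,255))
cv2.imwrite(f"pics/ov{k}.png",np.hstack([a,im]));print(np.round(s["ee_pos"],1),np.round(s["ft_force"],1))
E
python3 ov.py 4 575.2 92.7 -1.5
```

```text
clock: 8.45
ee_pos: [572.8, 92.9, 135.2]
ee_rot: [-0.002, 0.113, 0.994, -0.0]
ft_force: [0.7, 0.6, -0.9]
opening: 18.7
clock: 8.95
ee_pos: [573.8, 92.8, 137.3]
ee_rot: [0.0, 0.113, 0.994, 0.0]
ft_force: [-0.2, 0.3, -0.3]
opening: 19.2
[573.8  92.8 137.3] [-0.2  0.3 -0.3]
```

View pics/ov4.png

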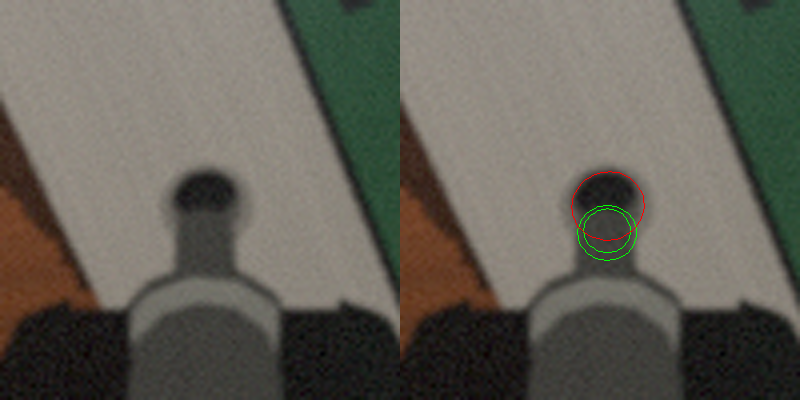

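```bash
python3 -m pendant '[[0.005,0,0.01,0,0,0,0],[0.005,0,0.03,0,0,0,0],[0.005,0,0.045,0,0,0,0],[0.005,0,0.045,0,0,0,0],[0.005,0,0.045,0,0,0,0]]'
python3 ov.py 5 574.7 92.7 -2
```

```text
clock: 9.5
ee_pos: [572.8, 93.1, 127.8]
ee_rot: [-0.0, 0.113, 0.994, -0.0]
ft_force: [0.2, 0.5, -0.9]
opening: 19.3
[572.8  93.1 127.8] [ 0.2  0.5 -0.9]
```

View pics/ov5.png

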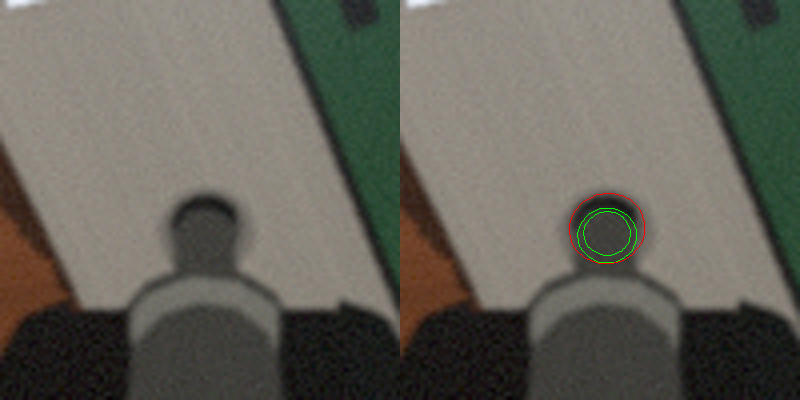

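```bash
python3 -m pendant '[[0.003,0,0,0,0,0,0],[0.003,0,0.01,0,0,0,0],[0.003,0,0.025,0,0,0,0],[0.003,0,0.04,0,0,0,0],[0.003,0,0.05,0,0,0,0]]'
python3 ov.py 6 574.3 92.7 -2;python3 to.py
```

```text
clock: 10.05
ee_pos: [572.5, 93.2, 117.8]
ee_rot: [0.0, 0.113, 0.994, -0.0]
ft_force: [1.4, -0.7, 0.5]
opening: 18.9
[572.5  93.2 117.8] [ 1.4 -0.7  0.5]
clock 10.1 pos [572.4  93.2 117.5] F [ 0.5  0.1 -1.3] open 18.9 j [-0.04  0.54  1.4  -0.    1.2  -1.39]
```

View pics/ov6.png

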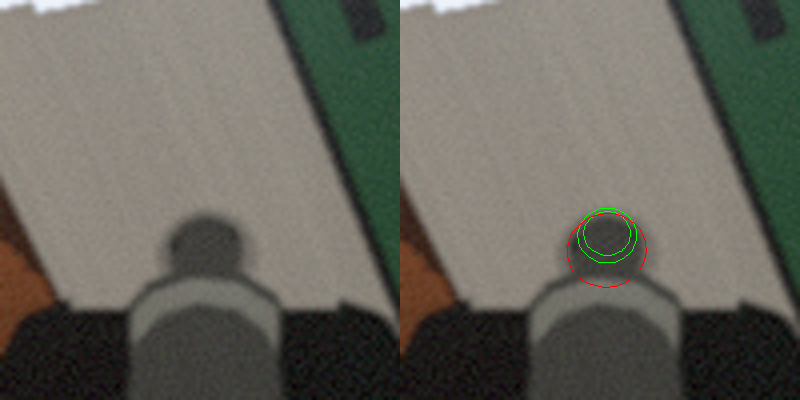

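The foot is now about 8 mm inside the lid hole with no side force. I continue down, shifting 0.8 mm towards jig -y, because the raised lid's hole sits slightly to the hinge side of the base hole.

```bash
python3 -m pendant '[[0,-0.003,0.02,0,0,0,0],[0,-0.004,0.04,0,0,0,0],[0,-0.004,0.06,0,0,0,0],[0,-0.004,0.08,0,0,0,0],[0,-0.004,0.1,0,0,0,0]]'
python3 to.py
```

```text
clock: 10.6
ee_pos: [572.4, 92.5, 97.8]
ee_rot: [0.001, 0.113, 0.994, 0.0]
ft_force: [2.9, 0.3, 1.8]
opening: 19.4
clock 10.6 pos [572.4  92.5  97.8] F [2.9 0.3 1.8] open 19.4 j [-0.04  0.57  1.42  0.    1.16 -1.39]
```

```bash
python3 -m pendant '[[-0.002,0,0.015,0,0,0,0],[-0.002,0,0.03,0,0,0,0],[-0.002,0,0.045,0,0,0,0],[-0.002,0,0.06,0,0,0,0],[-0.002,0,0.07,0,0,0,0]]'
python3 to.py
```

```text
clock: 11.1
ee_pos: [572.7, 92.4, 83.9]
ee_rot: [0.0, 0.113, 0.994, 0.0]
ft_force: [4.4, 1.6, 3.4]
opening: 19.2
clock 11.1 pos [572.7  92.4  83.9] F [4.4 1.6 3.4] open 19.2 j [-0.04  0.58  1.43  0.    1.12 -1.39]
```

```bash
python3 -m pendant '[[-0.005,0,0,0,0,0,0],[-0.005,0,0.015,0,0,0,0],[-0.005,0,0.03,0,0,0,0],[-0.005,0,0.045,0,0,0,0],[-0.005,0,0.057,0,0,0,0]]'
python3 to.py
```

```text
clock: 11.6
ee_pos: [573.4, 91.6, 72.7]
ee_rot: [0.0, 0.113, 0.994, -0.001]
ft_force: [1.3, -2.5, 7.3]
opening: 19.1
clock 11.6 pos [573.4  91.6  72.7] F [ 1.3 -2.5  7.3] open 19.1 j [-0.04  0.6   1.44 -0.    1.1  -1.39]
```

```bash
python3 -m pendant '[[0,-0.002,0.004,0,0,0,0],[0,-0.003,0.008,0,0,0,0],[0,-0.004,0.012,0,0,0,0],[0,-0.004,0.015,0,0,0,0],[0,-0.004,0.015,0,0,0,0]]'
python3 -m pendant '[[0,0,0,0,0,0,0],[0,0,0,0,0,0,0],[0,0,0,0,0,0,0],[0,0,0,0,0,0,0],[0,0,0,0,0,0,0]]'
python3 to.py
```

```text
clock: 12.1
ee_pos: [573.6, 91.3, 71.3]
ee_rot: [0.001, 0.113, 0.994, -0.0]
ft_force: [-1.8, -1.2, 17.5]
opening: 19.0
clock: 12.6
ee_pos: [573.6, 91.3, 71.3]
ee_rot: [0.001, 0.113, 0.994, -0.0]
ft_force: [-1.5, -0.6, 17.8]
opening: 19.3
clock 12.6 pos [573.6  91.3  71.3] F [-1.5 -0.6 17.8] open 19.3 j [-0.05  0.6   1.45 -0.    1.09 -1.39]
```

The TCP stopped at 71.3 mm (a seated pin predicts 71.4) with a steady 18 N. I'll check with the cameras.

```bash
python3 - <<'E'
from h import *
im=[]
for n in("top","side","wrist"):
    s=get_state();p,d=get_image(n);cv2.imwrite(f"pics/{n}9.png",p[:,:,::-1])
    Q=cloud(n,d,get_calibration(n),s);X=Q[...,2]
    yy=(Q[...,1]-147)*.985-(Q[...,0]-566)*.17;xx=(Q[...,0]-566)*.985+(Q[...,1]-147)*.17
    m=(X>56)&(X<80)&(abs(xx)<62)&(abs(xx)>20)&(yy>-75)&(yy<62)
    A=np.c_[yy[m],xx[m],np.ones(m.sum())];c=np.linalg.lstsq(A,X[m],rcond=None)[0]
    r=abs(A@c-X[m])<2.5;c=np.linalg.lstsq(A[r],X[m][r],rcond=None)[0];print(n,"lid slope",c.round(4),r.sum(),m.sum())
    f={"top":(230,160,140,105),"side":(220,110,140,105),"wrist":(0,0,640,400)}[n]
    x,y,w,h=f;im.append(cv2.resize(p[y:y+h,x:x+w,::-1],(400,300),interpolation=cv2.INTER_CUBIC))
cv2.imwrite("pics/fin.png",np.vstack([np.hstack(im[:2]),np.hstack([im[2],im[2]*0])]))
E
python3 to.py
```

```text
top lid slope [-1.1239 -0.4626  0.022 ] 1 1
side lid slope [ 2.0000e-04 -5.9000e-03  6.3711e+01] 584 645
wrist lid slope [ 2.00000e-04 -1.10000e-03  6.40779e+01] 21363 22238
clock 12.75 pos [573.6  91.3  71.3] F [-1.5 -0.7 17.2] open 19.1 j [-0.05  0.6   1.45 -0.    1.09 -1.39]
```

View pics/fin.png

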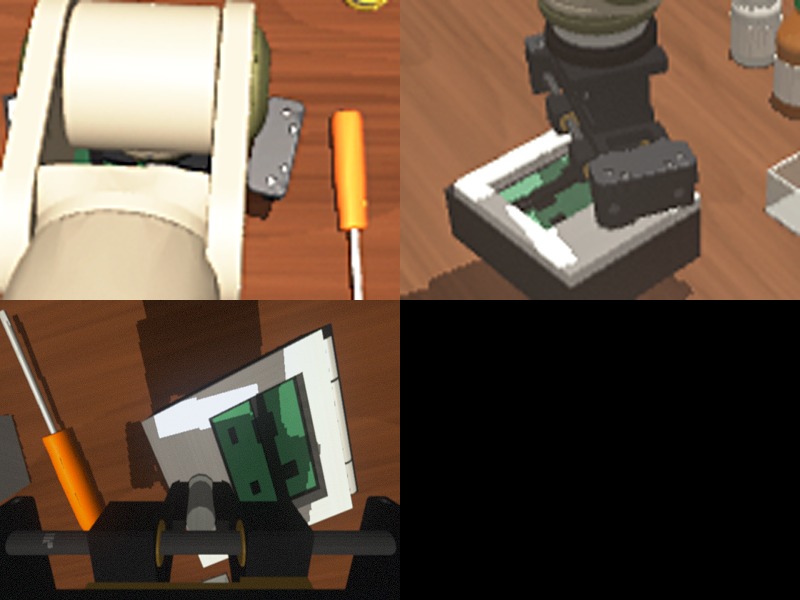

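View pics/side9.png

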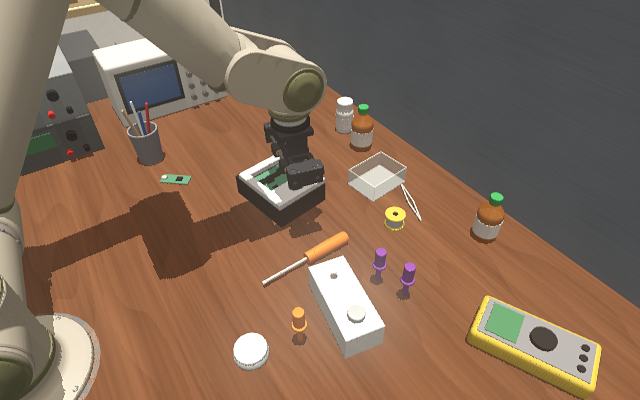

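The lid measures level, with slope 0.0002 in both usable views and its outer face at 63.7 to 64.1 mm. The collar sits on the lid. In the side view the plug at (357,313), screwdriver, look-alikes, spool and box are where they were. The pin is held with 17 N, so I'm handing in.

```bash
python3 - <<'E'
from cell import *
print(hand_in())
E
```

```text
the job is handed in; nothing more can be done
None
```

I swung the lid shut with the closed fingers, took the steel pin from the rest and pushed it down through the lid and base holes. I handed the job in at about 12.8 s, with the gripper still holding the pin pressed down.

**Last checks:**
- **Lid:** it is level, with a slope of 0.0002 rad in both the wrist and side views. Its outer face is at 64.1 mm (wrist) and 63.7 mm (side), against 64 mm when shut.
- **Pin:** the TCP stopped at 71.3 mm, where a seated pin predicts 71.4 mm. It was being pressed down with a steady 17 to 18 N.
- **Bystanders:** in the side view, the plug and the other things on the bench looked unmoved.

**Failed or disagreeing checks:** the top camera gave no final lid reading because the arm hid the jig. Earlier it differed from the wrist view by about 3 mm along y, so I lined up the pin by the wrist view and the measured forces.

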